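# Set out a headset in fitting order beside the fork

## Task

Set out the headset for fitting, in one straight row alongside the fork's steerer on the robot's side, the row 9 cm from the steerer's centre line and its parts 8 cm apart, centre to centre. In order from the crown towards the steerer's open end: the larger (lower) bearing level with the crown-race shoulder, then the smaller (upper) bearing with the dust cover centred on top of it, then the stem with its steerer clamp in the row and its bar clamp pointing squarely away from the steerer, then the top cap. Everything lies flat, the same way up as at the start, and the grease tub, dish of bolts and hex key are left where they are.

Things in the scene. Friction and masses are not known exactly. Their poses are not given: they have to be found in the camera images.
- fork: Dark green fork lying fixed on the bench. Origin: on the bench under the crown-race shoulder, the 51 mm steel ring where the silver steerer leaves the crown. x: level along the steerer centre line to its open end (270 mm long, 40 tapering to 29 mm thick, top at most 47 mm high); y: level, across it, to the robot's side. Crown at x<0: 100 mm wide, under 60 mm high; blades run to x=-385 mm, under 100 mm high.
- lower_bearing_mid (a point): Lower headset bearing, loose: the larger flat steel ring with a black seal, outside diameter 52 mm, hole 40 mm, 8 mm tall, lying flat. Point: its centre, half-way up (4 mm above its underside); z is its axis.
- upper_bearing_mid (a point): Upper headset bearing, loose: the smaller flat steel ring with a black seal, outside diameter 42 mm, hole 31 mm, 8 mm tall, lying flat. Point: its centre, half-way up (4 mm above its underside); z is its axis.
- dust_cover_mid (a point): Headset dust cover, loose: black ring with a conical top, right way up (cone up). 46 mm diameter over its lower 8 mm (an upright wall to grip), then tapering to 37 mm; 15 mm tall in all; hole about 29 mm, flat underside. Point: its centre, half-way up (7.5 mm above its underside); z up.
- stem_bore (a point): Loose black handlebar stem, 100-200 g, standing level: upright steerer clamp (36 mm dia, 40 tall, open bore) and, 90 mm along, a bar clamp (lying cylinder 40 mm dia, 46 wide), joined by an arm 30 wide, 6 to 34 mm above the bench. Point: on the bore axis, half-way up (20 mm). x points along the arm to the bar clamp; mid-arm, where to grip across, is 45 mm along x; it spans x -26 to +110 mm.
- top_cap_mid (a point): Top cap, loose: plain silver disc with a small dark bolt hole in its middle, 36 mm diameter, 10 mm tall in all: a 6 mm thick rim above a narrower 26 mm plug 4 mm deep, plug down. Point: its centre, half-way up (5 mm above its underside); z up.
- grease_tub: White plastic grease tub with lid, 72 mm diameter, 58 mm tall, loose, a bystander. Origin: centre of its underside.
- parts_dish: Round steel dish holding a few small bolts, 104 mm across the rim, 26 mm tall, loose, a bystander. Origin: centre of its underside.
- hex_key: L-shaped dark steel hex key lying flat, 6 mm thick, long leg about 100 mm along its y (centred on the origin), short leg 30 mm toward its -x at the +y end, loose, a bystander. Origin: under the middle of the long leg.
Things that resemble listed ones, but are neither listed nor needed, are in the scene too. Leave any blue, green or yellow look-alike of the part that bears lower_bearing_mid alone.

How it is judged (in metres and radians):
At the end, for the whole second after the job is handed in: Row points (bearing and cap centres, stem bore) 75-105 mm from the steerer line, each 65-95 mm past the one before; lower bearing within 15 mm of level with the shoulder; cover on upper bearing within 8 mm; stem square within 0.3 rad; all flat (0.12 rad), down within 4 mm, at rest (x of lower_bearing_mid in the frame of fork between -0.015 and 0.015 m and y of lower_bearing_mid in the frame of fork between 0.075 and 0.105 m and y of upper_bearing_mid in the frame of fork between 0.075 and 0.105 m and y of stem_bore in the frame of fork between 0.075 and 0.105 m and y of top_cap_mid in the frame of fork between 0.075 and 0.105 m and horizontal distance between lower_bearing_mid and upper_bearing_mid between 0.065 and 0.095 m and x of upper_bearing_mid in the frame of fork above 0.03 m and horizontal distance between upper_bearing_mid and stem_bore between 0.065 and 0.095 m and x of stem_bore in the frame of fork above 0.095 m and horizontal distance between stem_bore and top_cap_mid between 0.065 and 0.095 m and x of top_cap_mid in the frame of fork above 0.15 m and horizontal distance between dust_cover_mid and upper_bearing_mid below 0.008 m and height (world z) of dust_cover_mid between 0.012 and 0.019 m and height (world z) of each of lower_bearing_mid, upper_bearing_mid below 0.008 m and height (world z) of top_cap_mid below 0.009 m and height (world z) of stem_bore below 0.024 m and angle between each of lower_bearing_mid, upper_bearing_mid, dust_cover_mid, top_cap_mid, stem_bore's own z axis and vertical below 0.12 rad and angle between the x axis of stem_bore and the y axis of fork, either way round below 0.3 rad and linear speed of each of lower_bearing, upper_bearing, dust_cover, top_cap, stem below 0.01 m/s); the robot touches nothing.
It fails at once if the grease tub is moved by more than 20 mm (distance of grease_tub from where it was at the start of the episode above 0.02 m).
It fails at once if the dish of bolts is moved by more than 20 mm (distance of parts_dish from where it was at the start of the episode above 0.02 m).
It fails at once if the hex key is moved by more than 20 mm (distance of hex_key from where it was at the start of the episode above 0.02 m).
It also fails if it takes over 112 s, if anything falls off the work surface, if the arm or the gripper's body presses on something with over 40 N, if the wrist force passes 120 N, or if a joint passes its speed limit or range.

## Robot

A 6-joint arm with a two-finger parallel gripper is mounted at the origin on the work surface. World frame = base frame: x ahead of the robot, y to its left, z up, the work surface at z = 0. Lengths are in mm, angles in degrees, forces in N, time in s.
With the tool pointing down it reaches from about 300 to 850 mm from the base axis. Payload 4.2 kg.
Tool frame: the origin (TCP) lies at the very end of the fingers, on their centre line; the grasp point (between the pads) lies 19 mm behind it; z points along the fingers, y is the direction in which the jaws open and shut (so a half turn about z gives the same grasp; the last joint's range is limited). The gripper opens to 91 mm and grips with 3 to 60 N. Pads are 32 mm wide; open, the fingers measure 118 mm over their backs; the gripper's body (76 mm by 178 mm) begins 60 mm behind the grasp point.
Start: joints at [72.594, 18.312, 89.639, -0, 72.044, -1.146], TCP at [161.005, 552.015, 213.976] pointing down, gripper open.
Joint ranges: [-177.97, 177.97], [-48.28, 115.42], [12.27, 149.76], [-77.06, 257.06], [2.81, 150.46], [-146.56, 146.56]. Speed limits (degrees/s): [147.25, 147.25, 180, 180, 180, 180].

## Interface

Orientations are given as [roll, pitch, yaw] about the fixed x, y, z axes, in that order (R = Rz(yaw) Ry(pitch) Rx(roll)).
In Python, from workcell import env gives the robot as it stands. The module is installed in compiled form; this text tells all that it offers.
- The arm moves only by the tool arm_command, never from a script. Its argument "targets" is a list of rows, each a list of 5 numbers: the closure, from 0 (fully open) to 1 (shut), then the shift along the tool's x, y, z each as a share of 50 cm, from -1 to 1, then the turn about the tool's z as a share of pi/4 rad, from -1 to 1. A call has 1 to 8 rows; each row is the pose to reach, as a shift and turn from the pose measured when the call began, along the tool's axes at that moment; what a row does not reach only later rows make up. A row lasts 1/12 s, in which the tool goes at most 41.7 mm and 7.16 degrees, less where a joint would pass 70% of its speed; a pose out of reach is approached as far as the arm can. A call with a number of a shift or a turn outside -1 to 1 is refused whole. A call with a gripper value outside its range is refused whole. The fingers move at their own pace and stop on an object; "squeeze" is the grip in N (left out, the last holds). Time passes only in rows, so rows that repeat a pose let the fingers close. It gives the time, the measured TCP pose, the force and the opening at its end, in the units of the state.
- env.state(): the state, without advancing time (a new reading comes with each control period).
- env.grab_frame(name): name is "scene" or "top" or "wrist"; returns the picture (480x640x3 uint8, red, green, blue); there is no depth.
- env.camera_params(name): a dict with "camera_matrix" (3x3 intrinsics, pixels), "R" (3x3) and "t" (3): a world point X has camera coordinates R X + t; the wrist camera has in their place "hand_eye" (4x4, takes a point from camera to tool coordinates, whose origin is the TCP and whose axes are the flange's). Camera axes: x right, y down, z forward; pixel columns grow to the right and rows downward; lengths in mm; the calibration is good to about 2 mm. A picture is of the moment at which its call begins: read the wrist's pose just before it. camera_params takes no time and is no camera call.
- env.job_done(): hands the job in, once; it reports no verdict.
The state is a dict: "time_s": time; "qpos": joint angles; "qvel": joint speeds; "effort": joint torques, N m; "ee_pos": TCP position; "ee_rot": TCP orientation; "force": force on the tool from outside, world axes, zero at the start; "torque": the same for the moment, N m; "gripper_width": finger opening in mm.
Only numpy, scipy, OpenCV 4.12 (cv2) and the standard library are available. Lean on these libraries where they do the work, as an engineer would, in place of code of your own. Each camera call takes 0.05 s, during which the arm holds its last target.

## Working session

There is one attempt and no reset: what is moved stays moved. The work goes in short steps, Python scripts to look and compute and a tool call to move; the robot and the scene stay as the last step left them, time stands still between calls to the robot, and variables do not carry over. Pictures are saved under pics/ and viewed, and the job is handed in when it is done.

Besides the shell and the picture viewer there is one more tool, called after "Emit:" as name(argument=value, ...), one argument or row to a line, values as JSON. arm_command: Moves the arm, as the interface text tells. Shift numbers are shares of 50 cm and turn numbers shares of pi/4 rad, none past 1 either way. Its arguments: {"type":"object","properties":{"targets":{"type":"array"},"squeeze":{"type":"number"}},"required":["targets"]}

```bash
mkdir -p pics
cat > h.py <<'E'
import numpy as np, cv2
from workcell import env
def grab(n,f):
    im=env.grab_frame(n); cv2.imwrite(f,im[:,:,::-1]); return im
def ray(n,uv,z,st=None):
    p=env.camera_params(n); K=np.array(p["camera_matrix"])
    d=np.linalg.inv(K)@np.array([uv[0],uv[1],1.])
    if 'R' in p:
        R=np.array(p["R"]);t=np.array(p["t"]).ravel(); C=-R.T@t; D=R.T@d
    else:
        from scipy.spatial.transform import Rotation as Ro
        T=np.array(p["hand_eye"]); RT=Ro.from_euler('xyz',st['ee_rot'],degrees=True).as_matrix()
        C=RT@T[:3,3]+np.array(st['ee_pos']); D=RT@T[:3,:3]@d
    return C+D*(z-C[2])/D[2]
def proj(n,X):
    p=env.camera_params(n); K=np.array(p["camera_matrix"]); c=np.array(p["R"])@np.array(X)+np.array(p["t"]).ravel()
    q=K@c; return q[:2]/q[2]
E
python3 - <<'E'
from h import *
print(env.state())
for n in("scene","top","wrist"): grab(n,f"pics/{n}0.png"); print(env.camera_params(n))
E
```

```text
{'time_s': 0.0, 'qpos': array([ 7.25940996e+01,  1.83503756e+01,  8.97064020e+01, -1.00565613e-03,
        7.20424326e+01, -1.14652382e+00]), 'qvel': array([-0.06019245,  0.0657691 ,  0.07938132,  0.08266351,  0.00420957,
       -0.02249755]), 'effort': array([-3.51048784e-04, -4.12468636e+01, -2.31977230e+01,  7.27864774e-02,
        4.54061979e-02, -1.29646214e-04]), 'ee_pos': array([160.85297519, 551.5222165 , 213.132984  ]), 'ee_rot': array([-1.79900791e+02, -1.02918671e-03,  1.63740933e+02]), 'force': array([-0.12189514,  0.25987922, -0.74448836]), 'torque': array([-0.00332754,  0.00574807, -0.00766581]), 'gripper_width': 91.1172530255808}
{'camera_matrix': array([[447.19552573,   0.        , 315.59354336],
       [  0.        , 447.19552573, 245.56134631],
       [  0.        ,   0.        ,   1.        ]]), 'R': array([[-0.59752748,  0.80173757, -0.01333327],
       [ 0.675758  ,  0.49454582, -0.54660366],
       [-0.43163878, -0.33562077, -0.83728529]]), 't': array([ 343.15474896, -356.45340656, 1147.73669958])}
{'camera_matrix': array([[448.204433  ,   0.        , 317.937780
[... 178 characters left out ...]
   [-9.94461072e-01,  9.05761237e-04, -1.05101647e-01],
       [ 1.04951518e-01, -4.55594931e-02, -9.93433194e-01]]), 't': array([-27.65501184, 545.39448346, 823.373406  ])}
{'camera_matrix': array([[426.57807081,   0.        , 324.77075965],
       [  0.        , 426.57807081, 241.19446495],
       [  0.        ,   0.        ,   1.        ]]), 'hand_eye': array([[ 9.61262620e-04, -9.67998172e-01, -2.50955404e-01,
         7.01565965e+01],
       [ 9.99998354e-01,  5.44273018e-04,  1.73100775e-03,
         6.56324997e-01],
       [-1.53902409e-03, -2.50956655e-01,  9.67997102e-01,
        -1.69538100e+02],
       [ 0.00000000e+00,  0.00000000e+00,  0.00000000e+00,
         1.00000000e+00]])}
```

View pics/top0.png

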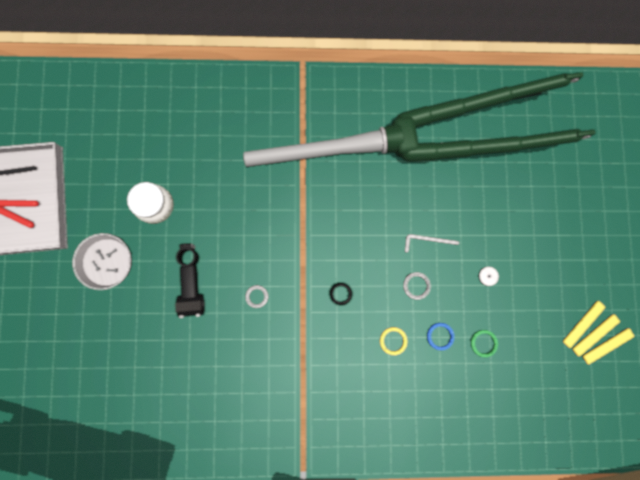

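View pics/scene0.png

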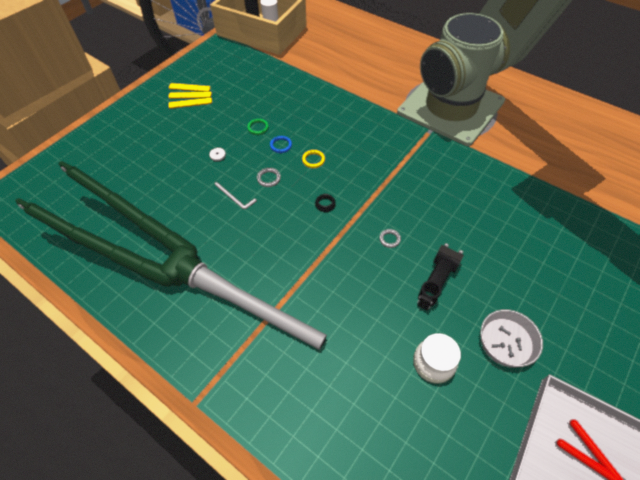

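View pics/wrist0.png

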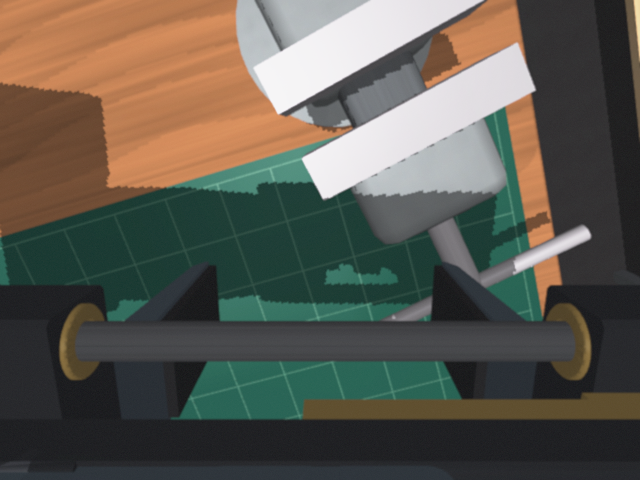

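Top view: silver larger ring at (417,286), with look-alike rings yellow (394,341), blue (440,336) and green (484,343) to be left alone. The small silver ring, the upper bearing, is at (257,296), and the black ring, the dust cover, at (341,293). The silver disc, the cap, is at (489,276). The stem's bore is at (188,257) and its bar clamp at (189,303). The hex key is at (432,240), the tub at (150,203) and the dish at (102,262).

```bash
cat > m.py <<'E'
from h import *
im=cv2.imread("pics/top0.png"); sc=cv2.imread("pics/scene0.png")
def centre(img,uv,r,dark):
    u,v=uv; c=img[v-r:v+r+1,u-r:u+r+1].astype(int)
    hsv=cv2.cvtColor(c.astype(np.uint8),cv2.COLOR_BGR2HSV)
    m=(hsv[...,2]<60) if dark else ((hsv[...,1]<70)&(hsv[...,2]>85))
    m=m.astype(np.uint8)
    cs,_=cv2.findContours(m,cv2.RETR_EXTERNAL,cv2.CHAIN_APPROX_NONE)
    k=max(cs,key=cv2.contourArea); e=cv2.fitEllipse(k)
    return (e[0][0]+u-r,e[0][1]+v-r),e[1]
for nm,t,s,z,d in[("lower",(417,286),(268,177),6,0),("upper",(257,296),(390,238),6,0),("cover",(341,293),(325,203),8,1),("cap",(489,276),(217,154),8,0)]:
    for n,i,c in(("top",im,t),("scene",sc,s)):
        p,ax=centre(i,c,20,d); print(nm,n,np.round(p,1),np.round(ax,1),ray(n,p,z)[:2].round(1))
E
python3 m.py
python3 - <<'E'
import cv2,numpy as np
im=cv2.imread("pics/top0.png")
cv2.imwrite("pics/c1.png",cv2.resize(im[100:200,230:430],None,fx=4,fy=4,interpolation=cv2.INTER_CUBIC))
a=cv2.resize(im[230:330,150:230],None,fx=5,fy=5,interpolation=cv2.INTER_CUBIC)
b=cv2.resize(im[230:330,390:450],None,fx=5,fy=5,interpolation=cv2.INTER_CUBIC)
cv2.imwrite("pics/c2.png",np.hstack([a,b]))
E
```

```text
lower top [416.7 285.5] [28.  28.6] [ 459.  -223.1]
lower scene [268.2 176.9] [18.3 23.1] [ 461.2 -218.6]
upper top [256.4 296.3] [23.2 23.8] [440.2  88.3]
upper scene [389.6 237.9] [17.9 20.9] [441.8  91.6]
cover top [340.2 293.3] [20.  20.7] [445.  -72.8]
cover scene [324.9 202.8] [16.7 19.3] [447.3 -69.2]
cap top [488.5 276. ] [20.2 20.7] [ 477. -366.]
cap scene [217.  153.6] [12.9 16.3] [ 477.8 -362.4]
```

View pics/c1.png

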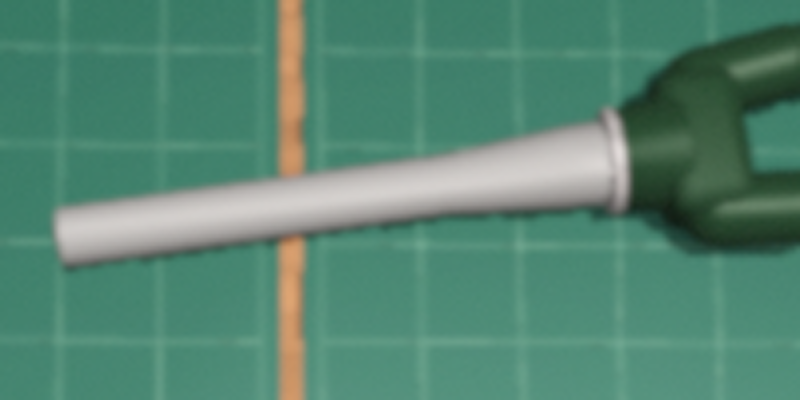

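View pics/c2.png

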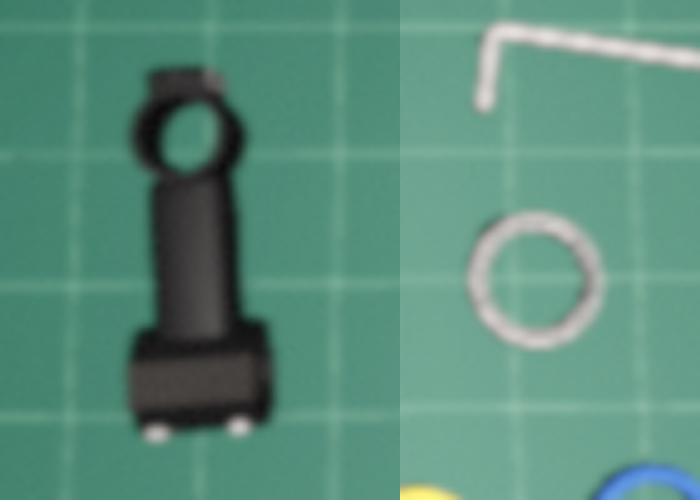

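The crop confirms the plain steel ring at (417,286) and the hex key's short leg, which ends at about (407,251). The stem's bar clamp points down the image, towards the robot. Next I measure the fork line and the stem in both views.

Run:
```python
import cv2,numpy as np
im=cv2.imread("pics/scene0.png")
a=cv2.resize(im[250:360,170:340],None,fx=4,fy=4,interpolation=cv2.INTER_CUBIC)
cv2.imwrite("pics/c3.png",a)
b=cv2.resize(im[230:320,400:480],None,fx=6,fy=6,interpolation=cv2.INTER_CUBIC)
cv2.imwrite("pics/c4.png",b)
from h import *
e=ray("top",(245.3,159.8),26);s=ray("top",(384,140.),26);print(e,s,np.linalg.norm(e-s))
bo=ray("top",(150+188/5,230+135/5),36)
print(bo, ray("top",(150+200/5,230+375/5),36))
```

```text
[702.51633742 110.02850337  26.        ] [ 744.52735577 -161.03280196   26.        ] 274.297570003397
[513.92372871 213.16826685  36.        ] [425.6360893  206.64933008  36.        ]
```

View pics/c3.png

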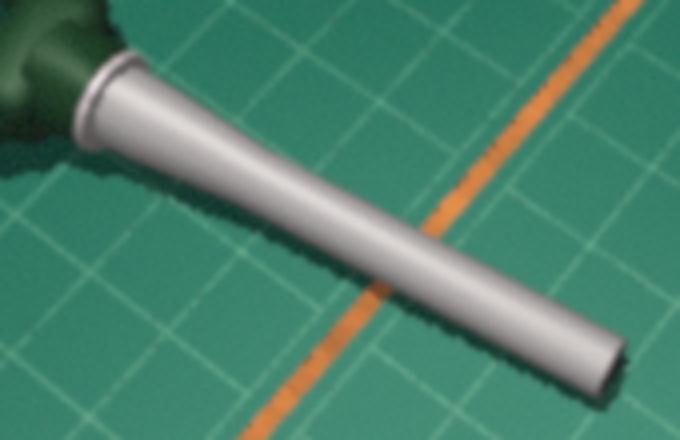

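View pics/c4.png

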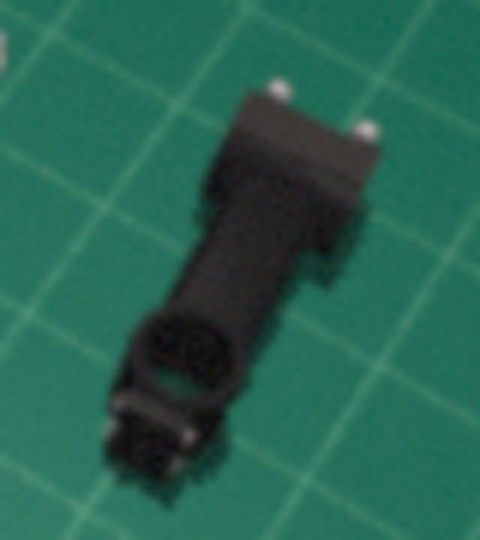

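Run:
```python
from h import *
e=ray("scene",(323,342.5),26);s=ray("scene",(197,275.8),26);print(e,s,np.linalg.norm(e-s))
print(ray("scene",(431.5,288.7),40), ray("top",(187.8,257.4),40))
# targets with averaged fork
e=(e+ray("top",(245.3,159.8),26))/2; s=(s+ray("top",(384,140.),26))/2
d=(e-s)[:2];d/=np.linalg.norm(d); y=np.array([-abs(d[1]),0]); y=np.array([d[1]*-1,d[0]]); y=y if y[0]<0 else -y
print(s,e,d,y)
for k in range(4): print(k,(s[:2]+d*80*k+90*y).round(1))
print(np.degrees(np.arctan2(d[1],d[0])))
# sanity tub and dish
print("tub",ray("top",(149,200),58),"dish",ray("top",(102,262),20),"hex",ray("top",(407,250),3),ray("top",(408,237),3),ray("top",(458,243),3))
```

```text
[711.48345133 118.77284126  26.        ] [ 746.76046853 -153.93943601   26.        ] 274.98446158448087
[514.96733124 220.84427357  40.        ] [512.90612801 211.81541157  40.        ]
[ 745.64391215 -157.48611898   26.        ] [706.99989437 114.40067231  26.        ] [-0.14071848  0.99004965] [-0.99004965 -0.14071848]
0 [ 656.5 -170.2]
1 [645.3 -90.9]
2 [634.  -11.7]
3 [622.8  67.5]
98.0894237662861
tub [616.75655715 279.96916918  58.        ] dish [506.05928387 375.22844234  20.        ] hex [ 528.94613366 -206.66424613    3.        ] [ 554.78704552 -209.35892498    3.        ] [ 542.72117235 -309.50384539    3.        ]
```

```bash
cat > go.py <<'E'
import sys
from h import *
from scipy.spatial.transform import Rotation as Ro
def go(x,y,z,yaw=None):
    s=env.state(); R=Ro.from_euler('xyz',s['ee_rot'],degrees=True).as_matrix()
    sh=R.T@(np.array([x,y,z])-s['ee_pos'])/500
    t=0
    if yaw is not None: t=-((yaw-s['ee_rot'][2]+180)%360-180)/45
    n=max(np.linalg.norm(sh)*500/41.7,abs(t)*45/7.16)
    print("t",round(s['time_s'],2),"pos",s['ee_pos'].round(1),s['ee_rot'].round(1),"w",round(s['gripper_width'],1),"F",s['force'].round(1),"-> shift",sh.round(3),"turn",round(t,3),"rows",round(n,1))
if __name__=="__main__":
    go(*map(float,sys.argv[1:]))
E
python3 go.py 469 213 180 184.2
```

```text
t 0.15 pos [160.9 551.6 213.3] [-179.9   -0.   163.7] w 91.4 F [-0.2 -0.9  0.7] -> shift [-0.781 -0.478  0.067] turn -0.455 rows 11.0
```

Emit:
arm_command(
  targets=[
    [0, -0.78, -0.478, 0.067, -0.455],
    [0, -0.78, -0.478, 0.067, -0.455],
    [0, -0.78, -0.478, 0.067, -0.455],
    [0, -0.78, -0.478, 0.067, -0.455],
    [0, -0.78, -0.478, 0.067, -0.455],
    [0, -0.78, -0.478, 0.067, -0.455],
    [0, -0.78, -0.478, 0.067, -0.455],
    [0, -0.78, -0.478, 0.067, -0.455],
  ],
)

```text
time_s: 0.82
ee_pos: [381.5, 308.0, 189.6]
ee_rot: [-179.9, -0.0, -175.8]
force: [0.3, -0.3, -0.5]
gripper_width: 91.2
```

```bash
python3 go.py 469 213 180 184.2
```

```text
t 0.82 pos [381.5 308.  189.6] [-179.9   -0.  -175.8] w 91.2 F [ 0.3 -0.3 -0.5] -> shift [-0.161 -0.202  0.019] turn 0.001 rows 3.1
```

Emit:
arm_command(
  targets=[
    [0, -0.161, -0.202, 0.019, 0],
    [0, -0.161, -0.202, 0.019, 0],
    [0, -0.161, -0.202, 0.019, 0],
    [0, -0.161, -0.202, 0.019, 0],
    [0, -0.161, -0.202, 0.019, 0],
  ],
)

```text
time_s: 1.23
ee_pos: [470.4, 211.3, 179.6]
ee_rot: [-179.9, -0.1, -176.0]
force: [-0.0, -0.4, -0.3]
gripper_width: 91.1
```

Run:
```python
from h import *
s=env.state(); print(s['ee_pos'],s['ee_rot'])
grab("wrist","pics/w1.png")
```

```text
[470.38783501 211.33418403 179.59225761] [-1.79906342e+02 -8.26909931e-02 -1.76026470e+02]
```

View pics/w1.png

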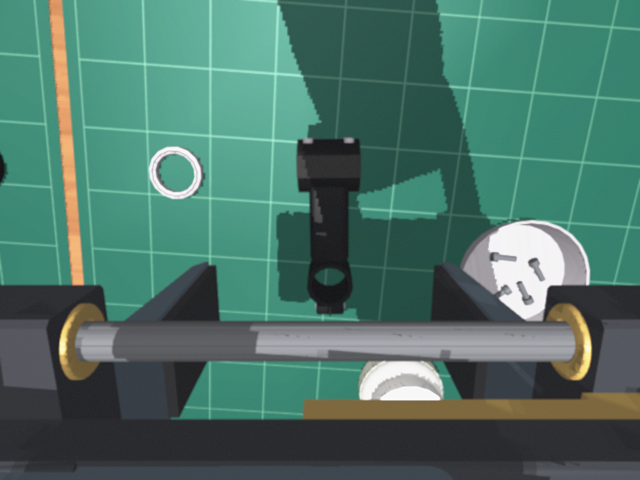

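The wrist view shows the stem between the jaws, with the bore at (329,283), the bar clamp at (329,165), and the upper bearing at (175,173).

Run:
```python
from h import *
s=env.state()
print(ray("wrist",(329,281),40,s),ray("wrist",(329,165),38,s),ray("wrist",(329,225),34,s),ray("wrist",(175.5,172.5),6,s))
```

```text
[510.48822604 219.78811889  40.        ] [422.98267817 213.26191119  38.        ] [467.95067348 216.66705899  34.        ] [440.09830707  92.01882532   6.        ]
```

```bash
python3 go.py 468 216.5 6 184.2
```

```text
t 1.28 pos [469.2 212.7 179.8] [-1.799e+02 -1.000e-01 -1.759e+02] w 91.2 F [-0.1 -0.1  0.3] -> shift [0.001 0.008 0.348] turn -0.003 rows 4.2
```

Emit:
arm_command(
  targets=[
    [0.3, 0.001, 0.008, 0.08, 0],
    [0.3, 0.001, 0.008, 0.16, 0],
    [0.3, 0.001, 0.008, 0.22, 0],
    [0.3, 0.001, 0.008, 0.28, 0],
    [0.3, 0.001, 0.008, 0.32, 0],
    [0.3, 0.001, 0.008, 0.347, 0],
    [0.3, 0.001, 0.008, 0.347, 0],
    [0.3, 0.001, 0.008, 0.347, 0],
  ],
)

```text
time_s: 1.95
ee_pos: [466.9, 217.6, 6.1]
ee_rot: [-179.9, -0.2, -175.8]
force: [0.3, 0.2, 0.5]
gripper_width: 64.1
```

Emit:
arm_command(
  targets=[
    [1, 0, 0, 0, 0],
    [1, 0, 0, 0, 0],
    [1, 0, 0, 0, 0],
    [1, 0, 0, 0, 0],
    [1, 0, 0, 0, 0],
    [1, 0, 0, 0, 0],
  ],
  squeeze=25,
)

```text
time_s: 2.45
ee_pos: [467.1, 217.5, 6.6]
ee_rot: [-179.9, -0.2, -175.8]
force: [-0.2, -1.5, 4.0]
gripper_width: 29.9
```

```bash
python3 go.py 468 216.5 120 188.1
```

```text
t 2.45 pos [467.1 217.5   6.6] [-179.9   -0.2 -175.8] w 29.9 F [-0.2 -1.5  4. ] -> shift [-0.001 -0.002 -0.227] turn -0.087 rows 2.7
```

Emit:
arm_command(
  targets=[
    [1, 0, 0, -0.08, 0],
    [1, 0, 0, -0.16, 0],
    [1, 0, 0, -0.25, -0.087],
    [1, 0, 0, -0.33, -0.087],
    [1, 0, 0, -0.33, -0.087],
  ],
)

```text
time_s: 2.87
ee_pos: [471.9, 219.6, 179.6]
ee_rot: [179.8, 0.7, -171.9]
force: [1.2, 0.3, -0.4]
gripper_width: 29.8
```

```bash
python3 go.py 540 20 190 188.1
```

```text
t 2.87 pos [471.9 219.6 179.6] [ 179.8    0.7 -171.9] w 29.8 F [ 1.2  0.3 -0.4] -> shift [-0.079 -0.414 -0.021] turn -0.0 rows 5.1
```

Emit:
arm_command(
  targets=[
    [1, -0.079, -0.414, -0.021, 0],
    [1, -0.079, -0.414, -0.021, 0],
    [1, -0.079, -0.414, -0.021, 0],
    [1, -0.079, -0.414, -0.021, 0],
    [1, -0.079, -0.414, -0.021, 0],
    [1, -0.079, -0.414, -0.021, 0],
    [1, -0.079, -0.414, -0.021, 0],
    [1, -0.079, -0.414, -0.021, 0],
  ],
)

```text
time_s: 3.53
ee_pos: [539.3, 20.3, 189.0]
ee_rot: [179.7, 0.6, -172.0]
force: [-0.6, 0.7, -1.3]
gripper_width: 29.8
```

Run:
```python
from h import *
s=env.state(); print(s['ee_pos'],s['ee_rot'],s['gripper_width'],s['qpos'])
grab("wrist","pics/w2.png")
```

```text
[539.27525016  20.28006603 189.01132698] [ 179.73606014    0.60368723 -171.99210497] 29.76982253169268 [  0.7220851   15.84587722  96.97481898   0.36864992  66.61439375
 -97.4318563 ]
```

View pics/w2.png

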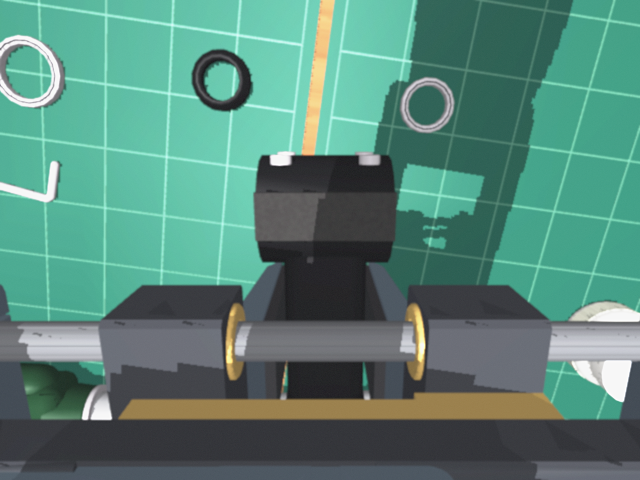

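```bash
python3 - <<'E'
from h import *
s=env.state()
for n,uv,z in(("cover",(222,80),10),("upper",(427.5,105),7),("lower",(28,72),7),("ringbench-side",(100,388),26)): print(n,ray("wrist",uv,z,s))
E
python3 go.py 590 -12.8 40 187.9;python3 go.py 590 -12.8 7 187.9
```

```text
cover [445.72678629 -70.05908055  10.        ]
upper [441.00815818  90.26250468   7.        ]
lower [ 460.92818573 -218.19986044    7.        ]
ringbench-side [ 718.27401463 -152.7982644    26.        ]
t 3.58 pos [539.1  21.  189.1] [ 179.7    0.6 -171.9] w 29.8 F [-0.6 -0.9 -1.3] -> shift [-0.088 -0.083  0.299] turn 0.004 rows 3.9
t 3.58 pos [539.1  21.  189.1] [ 179.7    0.6 -171.9] w 29.8 F [-0.6 -0.9 -1.3] -> shift [-0.087 -0.083  0.365] turn 0.004 rows 4.6
```

Emit:
arm_command(
  targets=[
    [1, -0.088, -0.083, 0.08, 0],
    [1, -0.088, -0.083, 0.16, 0],
    [1, -0.088, -0.083, 0.22, 0],
    [1, -0.088, -0.083, 0.28, 0],
    [1, -0.087, -0.083, 0.32, 0],
    [1, -0.087, -0.083, 0.35, 0],
    [1, -0.087, -0.083, 0.36, 0],
    [1, -0.087, -0.083, 0.36, 0],
  ],
)

```text
time_s: 4.25
ee_pos: [588.5, -11.1, 8.4]
ee_rot: [179.7, 0.4, -171.8]
force: [0.4, 0.5, -1.9]
gripper_width: 30.1
```

```bash
python3 go.py 590 -12.8 6.6 187.9
```

```text
t 4.25 pos [588.5 -11.1   8.4] [ 179.7    0.4 -171.8] w 30.1 F [ 0.4  0.5 -1.9] -> shift [-0.003 -0.004  0.004] turn 0.007 rows 0.1
```

Emit:
arm_command(
  targets=[
    [1, -0.003, -0.003, 0.002, 0],
    [1, -0.003, -0.003, 0.004, 0],
    [1, -0.003, -0.003, 0.004, 0],
  ],
)

```text
time_s: 4.5
ee_pos: [590.8, -11.9, 7.1]
ee_rot: [179.7, 0.5, -171.7]
force: [-0.4, 0.7, -1.9]
gripper_width: 30.0
```

Emit:
arm_command(
  targets=[
    [0.4, 0, 0, 0, 0],
    [0.4, 0, 0, 0, 0],
    [0.4, 0, 0, 0, 0],
    [0.4, 0, 0, 0, 0],
    [0.4, 0, 0, -0.04, 0],
    [0.4, 0, 0, -0.1, 0],
    [0.4, 0, 0, -0.18, 0],
    [0.2, 0, 0, -0.26, 0],
  ],
)

```text
time_s: 5.17
ee_pos: [588.8, -12.8, 137.9]
ee_rot: [179.7, 0.4, -171.7]
force: [1.2, -0.0, 0.6]
gripper_width: 59.2
```

```bash
python3 go.py 460.5 -219 140 143;python3 go.py 460.5 -219 140 98
```

```text
t 5.17 pos [588.8 -12.8 137.9] [ 179.7    0.4 -171.7] w 59.2 F [ 1.2 -0.   0.6] -> shift [ 0.313 -0.371 -0.008] turn 1.006 rows 6.3
t 5.17 pos [588.8 -12.8 137.9] [ 179.7    0.4 -171.7] w 59.2 F [ 1.2 -0.   0.6] -> shift [ 0.313 -0.371 -0.008] turn 2.006 rows 12.6
```

Emit:
arm_command(
  targets=[
    [0.2, 0.313, -0.371, -0.008, 1],
    [0.2, 0.313, -0.371, -0.008, 1],
    [0.2, 0.313, -0.371, -0.008, 1],
    [0.2, 0.313, -0.371, -0.008, 1],
    [0.2, 0.313, -0.371, -0.008, 1],
    [0.2, 0.313, -0.371, -0.008, 1],
    [0.2, 0.313, -0.371, -0.008, 1],
    [0.2, 0.313, -0.371, -0.008, 1],
  ],
)

```text
time_s: 5.83
ee_pos: [459.5, -220.5, 140.1]
ee_rot: [179.5, 0.1, 143.0]
force: [-0.2, -0.0, -0.4]
gripper_width: 72.6
```

```bash
python3 go.py 460.5 -219 110 98
```

```text
t 5.83 pos [ 459.5 -220.5  140.1] [1.795e+02 1.000e-01 1.430e+02] w 72.6 F [-0.2 -0.  -0.4] -> shift [0.    0.003 0.06 ] turn 1.0 rows 6.3
```

Emit:
arm_command(
  targets=[
    [0.2, 0, 0.003, 0.04, 1],
    [0.2, 0, 0.003, 0.04, 1],
    [0.2, 0, 0.003, 0.04, 1],
    [0.2, 0, 0.003, 0.04, 1],
    [0.2, 0, 0.003, 0.04, 1],
    [0.2, 0, 0.003, 0.04, 1],
    [0.2, 0, 0.003, 0.04, 1],
  ],
)

```text
time_s: 6.42
ee_pos: [461.2, -218.3, 120.2]
ee_rot: [179.6, -0.3, 97.9]
force: [0.5, -0.2, -1.0]
gripper_width: 73.2
```

```bash
python3 - <<'E'
from h import *
s=env.state(); print(s['ee_pos'],s['ee_rot'],s['gripper_width'],s['qpos'])
grab("wrist","pics/w3.png")
E
python3 go.py 460.5 -219 1.5 97.9
```

```text
[ 461.18291054 -218.25558943  120.16586103] [179.56469905  -0.31951229  97.87878615] 73.21602784614988 [-26.95365629  17.13058547 106.17412559   0.61251462  56.52197759
 -35.16833176]
t 6.47 pos [ 461.2 -218.3  120.2] [179.6  -0.3  97.9] w 72.8 F [-0.1  0.7 -0.1] -> shift [-0.003 -0.003  0.237] turn 0.001 rows 2.8
```

View pics/w3.png

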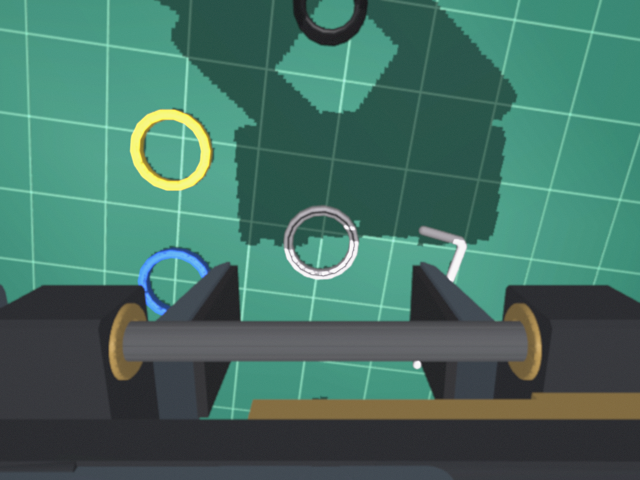

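The wrist view has the steel ring centred between the jaws at (321,242). The hex key's short leg runs from (422,230) to (462,243), outside the right finger.

Run:
```python
from h import *
s=env.state()
for uv,z in (((321,242),6),((420,230),5),((463,242),5),((417,365),5)): print(ray("wrist",uv,z,s).round(1))
```

```text
[ 460.6 -220.5    6. ]
[ 526.8 -203.     5. ]
[ 557.9 -207.3    5. ]
[ 544.5 -304.6    5. ]
```

Emit:
arm_command(
  targets=[
    [0.22, -0.004, -0.002, 0.06, 0],
    [0.22, -0.004, -0.002, 0.12, 0],
    [0.22, -0.004, -0.002, 0.17, 0],
    [0.22, -0.004, -0.002, 0.21, 0],
    [0.22, -0.004, -0.002, 0.228, 0],
    [0.22, -0.004, -0.002, 0.236, 0],
    [0.22, -0.004, -0.002, 0.236, 0],
    [0.22, -0.004, -0.002, 0.236, 0],
  ],
)

```text
time_s: 7.13
ee_pos: [462.2, -219.8, 3.0]
ee_rot: [179.5, -0.3, 98.0]
force: [0.5, -0.1, 0.4]
gripper_width: 71.3
```

Emit:
arm_command(
  targets=[
    [1, 0, 0, 0, 0],
    [1, 0, 0, 0, 0],
    [1, 0, 0, 0, 0],
    [1, 0, 0, 0, 0],
    [1, 0, 0, 0, 0],
    [1, 0, 0, 0, 0],
  ],
  squeeze=15,
)

```text
time_s: 7.63
ee_pos: [462.6, -220.1, 3.8]
ee_rot: [179.4, -0.2, 98.0]
force: [-0.9, -0.6, 6.0]
gripper_width: 51.0
```

```bash
python3 go.py 460.5 -219 100 97.9
```

```text
t 7.63 pos [ 462.6 -220.1    3.8] [179.4  -0.2  98. ] w 51.0 F [-0.9 -0.6  6. ] -> shift [ 0.003 -0.002 -0.192] turn 0.002 rows 2.3
```

Emit:
arm_command(
  targets=[
    [1, 0, 0, -0.06, 0],
    [1, 0, 0, -0.14, 0],
    [1, 0, 0, -0.2, 0],
    [1, 0, 0, -0.2, 0],
  ],
)

```text
time_s: 7.97
ee_pos: [465.3, -222.5, 109.6]
ee_rot: [178.8, 0.2, 98.0]
force: [0.9, 0.2, -0.8]
gripper_width: 50.9
```

```bash
python3 go.py 656.5 -165 104 97.9
```

```text
t 7.97 pos [ 465.3 -222.5  109.6] [178.8   0.2  98. ] w 50.9 F [ 0.9  0.2 -0.8] -> shift [0.061 0.394 0.019] turn 0.002 rows 4.8
```

Emit:
arm_command(
  targets=[
    [1, 0.061, 0.394, 0.01, 0],
    [1, 0.061, 0.394, 0.01, 0],
    [1, 0.061, 0.394, 0.01, 0],
    [1, 0.061, 0.394, 0.01, 0],
    [1, 0.061, 0.394, 0.01, 0],
    [1, 0.061, 0.394, 0.01, 0],
    [1, 0.061, 0.394, 0.01, 0],
  ],
)

```text
time_s: 8.55
ee_pos: [657.0, -163.9, 106.7]
ee_rot: [178.9, 0.1, 98.1]
force: [-0.8, 0.2, -1.1]
gripper_width: 50.7
```

```bash
python3 - <<'E'
from h import *
s=env.state(); print(s['ee_pos'],s['ee_rot'],s['gripper_width'])
grab("wrist","pics/w4.png")
E
python3 go.py 656.5 -165 4.5 97.9
```

```text
[ 656.96517504 -163.87893022  106.65958587] [1.78941032e+02 1.48516269e-01 9.81119414e+01] 50.685217530121854
t 8.6 pos [ 655.4 -164.4  106.8] [1.79e+02 1.00e-01 9.80e+01] w 51.1 F [-0.5  0.3 -0.9] -> shift [-0.001 -0.002  0.205] turn 0.003 rows 2.5
```

View pics/w4.png

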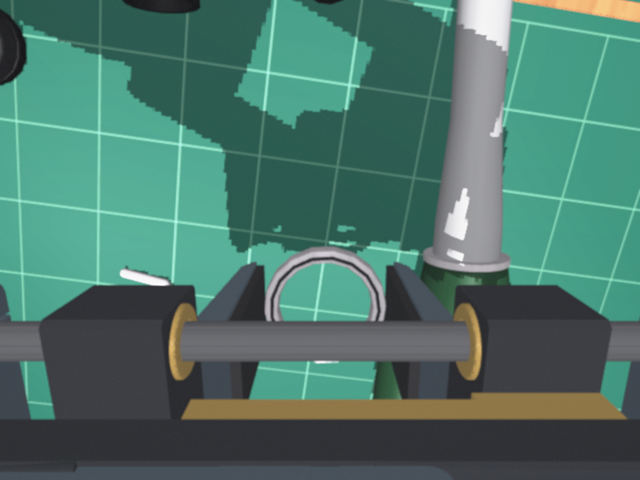

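The bearing is held. The shoulder ring spans (423..510, 258) and the steerer runs from about (467,250) to (484,30), which gives me a good measure of the fork.

Run:
```python
from h import *
s=dict(env.state()); s['ee_pos']=np.array([657,-163.9,106.7]); s['ee_rot']=np.array([178.94,.15,98.11])
L=ray("wrist",(423,258),26,s);R=ray("wrist",(510,259),26,s);C=(L+R)/2
print(L,R,np.linalg.norm(L-R))
im=cv2.imread("pics/w4.png"); 
P=[]
for v in (40,80,120,160):
    hsv=cv2.cvtColor(im[v:v+1],cv2.COLOR_BGR2HSV)[0]; m=np.where(hsv[:,1]<40)[0]; m=m[(m>430)&(m<530)]
    a,b=m.min(),m.max(); A=ray("wrist",(a,v),26,s);B=ray("wrist",(b,v),26,s); P.append((A+B)[:2]/2); print(v,a,b,((A+B)/2).round(1),np.linalg.norm(A-B))
P=np.array(P+[C[:2]]); q=P.mean(0);_,_,V=np.linalg.svd(P-q);d=V[0]*np.sign(V[0][1]);print(d,np.degrees(np.arctan2(d[1],d[0])))
y=np.array([-d[1],d[0]])
sh=q+d*((C[:2]-q)@d)
for k in range(4): print(k,(sh+d*80*k+90*y).round(1))
for nm,p in(("lower now",[657,-164.5]),("stem placed",[590.8+45*.99,-12+45*.144])):
    r=np.array(p)-sh; print(nm,r@d,r@y)
```

```text
[ 719.74506068 -159.66129244   26.        ] [ 773.3681985  -152.92884199   26.        ] 54.044118993568816
40 455 508 [726.7 -34.   26. ] 28.963722444837444
80 453 504 [729.8 -54.1  26. ] 28.492040747390593
120 450 501 [733.1 -75.3  26. ] 29.14173559934017
160 444 502 [736.8 -97.3  26. ] 33.91651718355968
[-0.16094358  0.98696361] 99.26166896695133
0 [ 657.6 -170.8]
1 [644.8 -91.8]
2 [631.9 -12.9]
3 [619.   66.1]
lower now 6.315594135126508 89.62107343685203
stem placed 166.70749710336884 85.40202588723376
```

```bash
python3 go.py 656.5 -166.5 4.5 97.9
```

```text
t 8.6 pos [ 655.4 -164.4  106.8] [1.79e+02 1.00e-01 9.80e+01] w 51.1 F [-0.5  0.3 -0.9] -> shift [-0.004 -0.002  0.205] turn 0.003 rows 2.5
```

Emit:
arm_command(
  targets=[
    [1, -0.004, -0.002, 0.05, 0],
    [1, -0.004, -0.002, 0.1, 0],
    [1, -0.004, -0.002, 0.14, 0],
    [1, -0.004, -0.002, 0.175, 0],
    [1, -0.004, -0.002, 0.195, 0],
    [1, -0.004, -0.002, 0.203, 0],
    [1, -0.004, -0.002, 0.203, 0],
    [1, -0.004, -0.002, 0.203, 0],
  ],
)

```text
time_s: 9.27
ee_pos: [656.6, -167.0, 6.2]
ee_rot: [178.9, 0.2, 98.0]
force: [-0.2, -0.5, -1.2]
gripper_width: 50.9
```

```bash
python3 go.py 656.5 -166.5 3.8 97.9
```

```text
t 9.27 pos [ 656.6 -167.     6.2] [178.9   0.2  98. ] w 50.9 F [-0.2 -0.5 -1.2] -> shift [ 0.001 -0.     0.005] turn 0.003 rows 0.1
```

Emit:
arm_command(
  targets=[
    [1, 0, 0, 0.003, 0],
    [1, 0, 0, 0.005, 0],
    [1, 0, 0, 0.005, 0],
  ],
)

```text
time_s: 9.52
ee_pos: [656.9, -167.1, 4.2]
ee_rot: [178.9, 0.2, 98.0]
force: [0.1, -0.1, -0.3]
gripper_width: 50.6
```

Emit:
arm_command(
  targets=[
    [0.28, 0, 0, 0, 0],
    [0.28, 0, 0, 0, 0],
    [0.28, 0, 0, 0, 0],
    [0.28, 0, 0, 0, 0],
    [0.28, 0, 0, -0.04, 0],
    [0.28, 0, 0, -0.1, 0],
    [0.28, 0, 0, -0.18, 0],
    [0.28, 0, 0, -0.22, 0],
  ],
)

```text
time_s: 10.18
ee_pos: [656.4, -167.5, 118.6]
ee_rot: [178.6, 0.3, 98.0]
force: [0.9, -0.3, 0.8]
gripper_width: 65.9
```

```bash
python3 - <<'E'
from h import *
s=env.state(); print(s['ee_pos'],s['ee_rot'],s['gripper_width'])
grab("wrist","pics/w5.png")
E
python3 go.py 441.5 91.5 120 98
```

```text
[ 656.4259076  -167.49462617  118.5921078 ] [178.58021985   0.31656113  98.01504873] 65.94292583515134
t 10.23 pos [ 658.3 -168.   122.2] [178.2   0.5  98. ] w 65.7 F [ 1.6 -0.2  2.9] -> shift [ 0.574 -0.357 -0.011] turn 0.0 rows 8.1
```

View pics/w5.png

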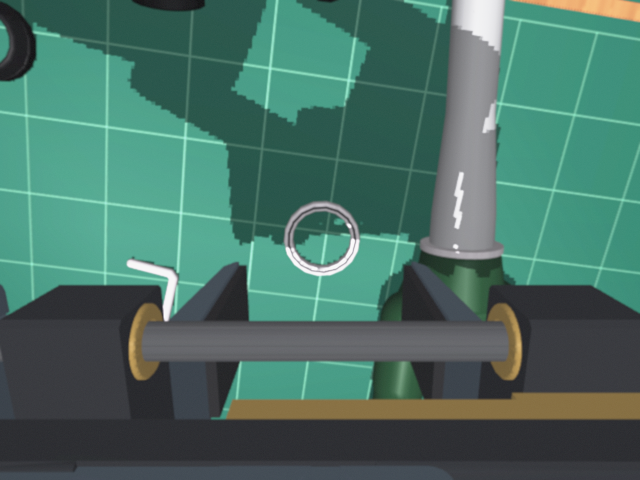

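The lower bearing lies flat at (322,238), level with the shoulder ring at (461,246). Upper bearing next.

Emit:
arm_command(
  targets=[
    [0.28, 0.574, -0.357, -0.011, 0],
    [0.28, 0.574, -0.357, -0.011, 0],
    [0.28, 0.574, -0.357, -0.011, 0],
    [0.28, 0.574, -0.357, -0.011, 0],
    [0.28, 0.574, -0.357, -0.011, 0],
    [0.28, 0.574, -0.357, -0.011, 0],
    [0.28, 0.574, -0.357, -0.011, 0],
    [0.28, 0.574, -0.357, -0.011, 0],
  ],
)

```text
time_s: 10.9
ee_pos: [440.9, 91.1, 119.8]
ee_rot: [178.2, 0.5, 98.0]
force: [0.3, 1.3, 0.7]
gripper_width: 65.7
```

Emit:
arm_command(
  targets=[
    [0.28, 0, 0, 0, 0],
    [0.28, 0, 0, 0, 0],
    [0.28, 0, 0, 0, 0],
  ],
)

```text
time_s: 11.15
ee_pos: [441.6, 91.1, 120.1]
ee_rot: [178.1, 0.5, 98.0]
force: [-0.2, -0.0, 0.3]
gripper_width: 65.7
```

```bash
python3 - <<'E'
from h import *
s=env.state(); print(s['ee_pos'],s['ee_rot'],s['gripper_width'])
im=grab("wrist","pics/w6.png")
c=cv2.cvtColor(im,cv2.COLOR_RGB2HSV); m=((c[...,1]<50)&(c[...,2]>90)).astype(np.uint8)[:290]
for k in cv2.findContours(m,cv2.RETR_EXTERNAL,cv2.CHAIN_APPROX_NONE)[0]:
    if cv2.contourArea(k)>300: e=cv2.fitEllipse(k); print(e,ray("wrist",e[0],6,s))
E
python3 go.py 441.5 91 3.5 98
```

```text
[441.55062383  91.11381958 120.11156635] [178.14029524   0.47675459  98.0304372 ] 65.6813614411194
((317.6923522949219, 237.4089813232422), (59.807533264160156, 60.24032974243164), 73.6725082397461) [441.25858671  90.68116274   6.        ]
((625.6915283203125, 8.868011474609375), (20.894569396972656, 40.738502502441406), 106.6829833984375) [608.50693571 258.87022615   6.        ]
t 11.2 pos [442.   90.7 120. ] [178.1   0.5  98. ] w 65.9 F [ 0.3 -0.1  0.1] -> shift [ 0.003 -0.008  0.233] turn -0.001 rows 2.8
```

View pics/w6.png

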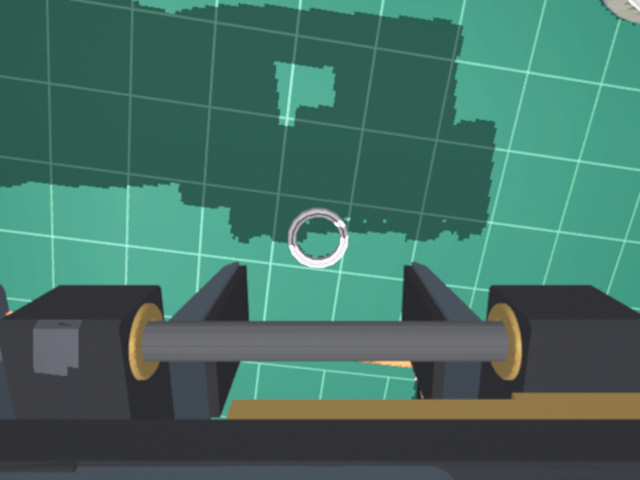

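The upper bearing is centred at (318,237), world (441.3, 90.7).

Emit:
arm_command(
  targets=[
    [0.28, 0.003, -0.007, 0.06, 0],
    [0.28, 0.003, -0.008, 0.12, 0],
    [0.28, 0.003, -0.008, 0.17, 0],
    [0.28, 0.003, -0.008, 0.21, 0],
    [0.28, 0.003, -0.008, 0.226, 0],
    [0.28, 0.003, -0.008, 0.232, 0],
    [0.28, 0.003, -0.008, 0.232, 0],
    [0.28, 0.003, -0.008, 0.232, 0],
  ],
)

```text
time_s: 11.87
ee_pos: [442.9, 90.9, 4.7]
ee_rot: [178.0, 0.5, 97.9]
force: [0.0, -0.1, 0.7]
gripper_width: 65.7
```

Emit:
arm_command(
  targets=[
    [1, 0, 0, 0, 0],
    [1, 0, 0, 0, 0],
    [1, 0, 0, 0, 0],
    [1, 0, 0, 0, 0],
    [1, 0, 0, 0, 0],
    [1, 0, 0, 0, 0],
  ],
)

```text
time_s: 12.37
ee_pos: [443.0, 91.0, 5.2]
ee_rot: [178.0, 0.5, 97.9]
force: [-0.9, 0.1, 5.1]
gripper_width: 40.4
```

Emit:
arm_command(
  targets=[
    [1, 0, 0, -0.05, 0],
    [1, 0, 0, -0.12, 0],
    [1, 0, 0, -0.18, 0],
    [1, 0, 0, -0.2, 0],
    [1, 0, 0, -0.2, 0],
    [1, 0, 0, -0.2, 0],
  ],
)

```text
time_s: 12.87
ee_pos: [439.4, 91.4, 105.1]
ee_rot: [178.0, 0.5, 97.9]
force: [-0.2, 0.1, -1.0]
gripper_width: 40.5
```

```bash
python3 go.py 646 -86 103 98
```

```text
t 12.87 pos [439.4  91.4 105.1] [178.    0.5  97.9] w 40.5 F [-0.2  0.1 -1. ] -> shift [-0.408  0.36   0.02 ] turn -0.002 rows 6.5
```

Emit:
arm_command(
  targets=[
    [1, -0.408, 0.36, 0.02, 0],
    [1, -0.408, 0.36, 0.02, 0],
    [1, -0.408, 0.36, 0.02, 0],
    [1, -0.408, 0.36, 0.02, 0],
    [1, -0.408, 0.36, 0.02, 0],
    [1, -0.408, 0.36, 0.02, 0],
    [1, -0.408, 0.36, 0.02, 0],
    [1, -0.408, 0.36, 0.02, 0],
  ],
)

```text
time_s: 13.53
ee_pos: [648.6, -89.4, 100.0]
ee_rot: [178.0, 0.5, 97.7]
force: [-0.0, 1.2, -0.5]
gripper_width: 40.3
```

```bash
python3 go.py 646 -86.2 6 98
```

```text
t 13.53 pos [648.6 -89.4 100. ] [178.    0.5  97.7] w 40.3 F [-0.   1.2 -0.5] -> shift [ 0.009 -0.011  0.188] turn -0.006 rows 2.3
```

Emit:
arm_command(
  targets=[
    [1, 0.009, -0.009, 0.05, 0],
    [1, 0.009, -0.01, 0.1, 0],
    [1, 0.008, -0.01, 0.14, 0],
    [1, 0.008, -0.01, 0.17, 0],
    [1, 0.008, -0.01, 0.182, 0],
    [1, 0.008, -0.01, 0.187, 0],
    [1, 0.008, -0.01, 0.187, 0],
    [1, 0.008, -0.01, 0.187, 0],
  ],
)

```text
time_s: 14.2
ee_pos: [645.5, -86.0, 5.6]
ee_rot: [178.1, 0.5, 97.8]
force: [0.2, 0.2, -0.5]
gripper_width: 40.0
```

```bash
python3 go.py 646 -86.2 5.2 98
```

```text
t 14.2 pos [645.5 -86.    5.6] [178.1   0.5  97.8] w 40.0 F [ 0.2  0.2 -0.5] -> shift [-0.001  0.001  0.001] turn -0.005 rows 0.0
```

Emit:
arm_command(
  targets=[
    [1, 0, 0, 0.002, 0],
    [0.32, 0, 0, 0.002, 0],
    [0.32, 0, 0, 0.002, 0],
    [0.32, 0, 0, 0.002, 0],
    [0.32, 0, 0, 0, 0],
    [0.32, 0, 0, -0.06, 0],
    [0.32, 0, 0, -0.14, 0],
    [0.32, 0, 0, -0.22, 0],
  ],
)

```text
time_s: 14.87
ee_pos: [640.8, -85.4, 115.6]
ee_rot: [178.3, 0.4, 97.8]
force: [1.3, -1.0, -0.5]
gripper_width: 62.2
```

Emit:
arm_command(
  targets=[
    [0.32, 0, 0, 0, 0],
    [0.32, 0, 0, 0, 0],
    [0.32, 0, 0, 0, 0],
  ],
)

```text
time_s: 15.12
ee_pos: [640.3, -85.3, 115.3]
ee_rot: [178.3, 0.4, 97.8]
force: [-0.4, -0.2, -0.3]
gripper_width: 61.9
```

```bash
cat > ring.py <<'E'
import sys
from h import *
f,z,dark=sys.argv[1],float(sys.argv[2]),int(sys.argv[3])
s=env.state(); print(s['ee_pos'].round(1),s['ee_rot'].round(1),round(s['gripper_width'],1))
im=grab("wrist","pics/%s.png"%f)
c=cv2.cvtColor(im,cv2.COLOR_RGB2HSV); m=((c[...,2]<45)&(c[...,1]<130)) if dark else ((c[...,1]<50)&(c[...,2]>90))
m=m.astype(np.uint8)[:275]
for k in cv2.findContours(m,cv2.RETR_EXTERNAL,cv2.CHAIN_APPROX_NONE)[0]:
    if cv2.contourArea(k)>300 and len(k)>5: e=cv2.fitEllipse(k); print(np.round(e[0],1),np.round(e[1],1),ray("wrist",e[0],z,s).round(1))
E
python3 ring.py w7 6 0; python3 go.py 446.5 -69.8 120 98
```

```text
[640.3 -85.3 115.3] [178.3   0.4  97.8] 61.9
[327.9 240. ] [60.7 60.9] [646.4 -85.4   6. ]
[260.6 116.8] [29.5 81. ] [593.8 -12.1   6. ]
[474.7 127.1] [ 52.8 407.8] [7.289e+02 2.000e-01 6.000e+00]
t 15.17 pos [639.7 -85.2 114.2] [178.4   0.4  97.8] w 62.3 F [-0.3  0.6  0.3] -> shift [ 0.083 -0.378 -0.022] turn -0.005 rows 4.7
```

View pics/w7.png

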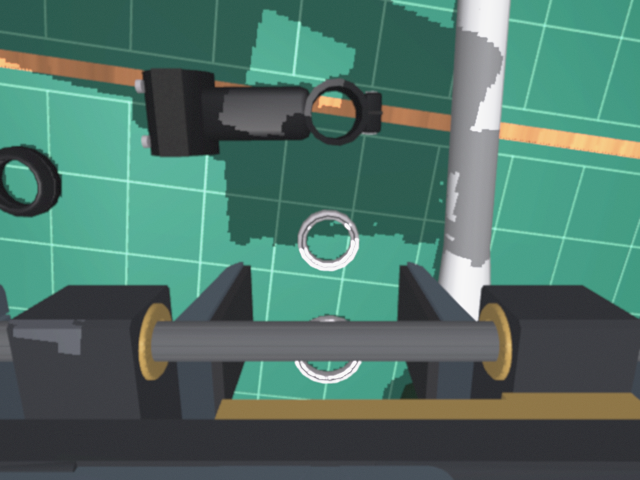

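The upper bearing is placed at (328,240), which is world (646.4, -85.4). The stem stands squarely with its bore at (337,112). Dust cover next.

Emit:
arm_command(
  targets=[
    [0.32, 0.083, -0.377, -0.022, 0],
    [0.32, 0.083, -0.377, -0.022, 0],
    [0.32, 0.083, -0.377, -0.022, 0],
    [0.32, 0.083, -0.377, -0.022, 0],
    [0.32, 0.083, -0.377, -0.022, 0],
    [0.32, 0.083, -0.377, -0.022, 0],
    [0.32, 0.083, -0.377, -0.022, 0],
    [0.32, 0.083, -0.377, -0.022, 0],
  ],
)

```text
time_s: 15.83
ee_pos: [447.8, -69.6, 119.3]
ee_rot: [178.4, 0.4, 97.7]
force: [-0.9, 0.2, 0.3]
gripper_width: 62.1
```

Emit:
arm_command(
  targets=[
    [0.32, 0, 0, 0, 0],
    [0.32, 0, 0, 0, 0],
  ],
)

```text
time_s: 16.0
ee_pos: [449.0, -69.8, 118.8]
ee_rot: [178.4, 0.4, 97.8]
force: [-0.0, -0.6, 0.0]
gripper_width: 61.8
```

```bash
python3 ring.py w8 6 1; python3 go.py 446.5 -70 4 98
```

```text
[449.  -69.8 118.8] [178.4   0.4  97.8] 61.8
[313.9 238.6] [53.9 60.5] [445.6 -71.    6. ]
[633.5 188.3] [13.7 44.6] [655.   -8.3   6. ]
[568.  187.8] [ 78.6 126.3] [610.4 -13.9   6. ]
[470.8 182. ] [32.9 96.2] [544.1 -18.9   6. ]
t 16.05 pos [448.8 -69.8 118.8] [178.5   0.4  97.8] w 62.1 F [-0.   0.2  0.1] -> shift [ 0.002 -0.011  0.229] turn -0.005 rows 2.8
```

View pics/w8.png

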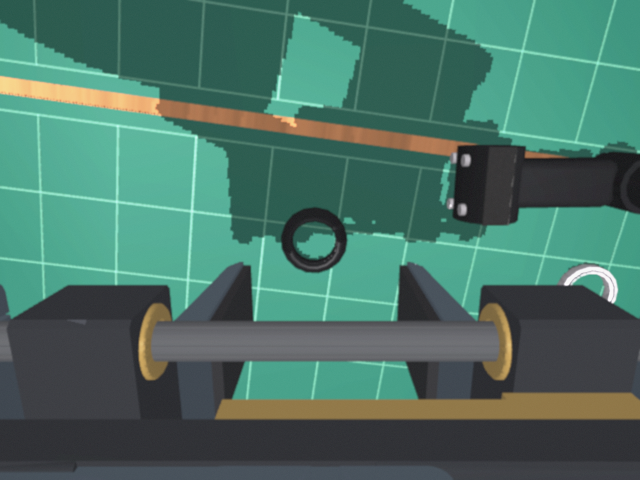

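```bash
python3 go.py 446 -70.7 3 98
```

```text
t 16.05 pos [448.8 -69.8 118.8] [178.5   0.4  97.8] w 62.1 F [-0.   0.2  0.1] -> shift [ 0.    -0.012  0.231] turn -0.005 rows 2.8
```

Emit:
arm_command(
  targets=[
    [0.32, 0, -0.006, 0.06, 0],
    [0.32, 0, -0.01, 0.12, 0],
    [0.32, 0, -0.012, 0.17, 0],
    [0.32, 0, -0.012, 0.21, 0],
    [0.32, 0, -0.012, 0.226, 0],
    [0.32, 0, -0.012, 0.232, 0],
    [0.32, 0, -0.012, 0.232, 0],
    [0.32, 0, -0.012, 0.232, 0],
  ],
)

```text
time_s: 16.72
ee_pos: [447.2, -71.1, 3.4]
ee_rot: [178.4, 0.4, 97.8]
force: [0.0, -1.5, 0.2]
gripper_width: 62.1
```

Emit:
arm_command(
  targets=[
    [1, 0, 0, 0, 0],
    [1, 0, 0, 0, 0],
    [1, 0, 0, 0, 0],
    [1, 0, 0, 0, 0],
    [1, 0, 0, 0, 0],
    [1, 0, 0, 0, 0],
  ],
)

```text
time_s: 17.22
ee_pos: [447.9, -71.2, 4.3]
ee_rot: [178.2, 0.4, 97.8]
force: [-0.7, -0.6, 7.0]
gripper_width: 45.1
```

Emit:
arm_command(
  targets=[
    [1, 0, 0, -0.05, 0],
    [1, 0, 0, -0.12, 0],
    [1, 0, 0, -0.18, 0],
    [1, 0, 0, -0.2, 0],
    [1, 0, 0, -0.2, 0],
    [1, 0, 0, -0.2, 0],
  ],
)

```text
time_s: 17.72
ee_pos: [444.6, -70.8, 104.4]
ee_rot: [178.2, 0.5, 97.8]
force: [-0.6, -0.2, -0.4]
gripper_width: 44.6
```

```bash
python3 - <<'E'
from h import *
s=env.state(); print(s['ee_pos'],s['ee_rot'],s['gripper_width'])
grab("wrist","pics/w9.png")
E
python3 go.py 646.2 -85.7 80 98
```

```text
[444.62061153 -70.83557132 104.38886968] [178.19794314   0.45896441  97.76187249] 44.64547310062693
t 17.77 pos [443.9 -70.7 103.5] [178.3   0.4  97.8] w 44.4 F [ 0.4  0.4 -0.9] -> shift [-0.084  0.395  0.059] turn -0.005 rows 4.9
```

View pics/w9.png

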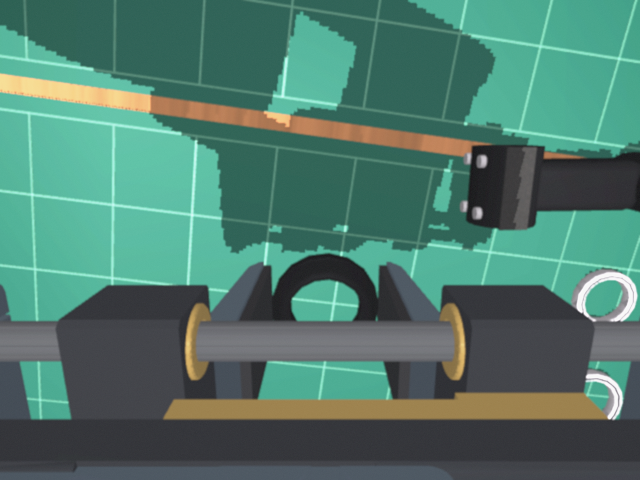

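The cover is held level. Moving over the upper bearing.

Emit:
arm_command(
  targets=[
    [1, -0.084, 0.395, 0.01, 0],
    [1, -0.084, 0.395, 0.01, 0],
    [1, -0.084, 0.395, 0.01, 0],
    [1, -0.084, 0.395, 0.03, 0],
    [1, -0.084, 0.395, 0.059, 0],
    [1, -0.084, 0.395, 0.059, 0],
    [1, -0.084, 0.395, 0.059, 0],
    [1, -0.084, 0.395, 0.059, 0],
  ],
)

```text
time_s: 18.43
ee_pos: [644.2, -85.4, 77.7]
ee_rot: [178.6, 0.3, 97.8]
force: [-0.2, 0.6, 0.0]
gripper_width: 44.9
```

```bash
python3 go.py 646.2 -85.7 16 98
```

```text
t 18.43 pos [644.2 -85.4  77.7] [178.6   0.3  97.8] w 44.9 F [-0.2  0.6  0. ] -> shift [-0.     0.001  0.123] turn -0.005 rows 1.5
```

Emit:
arm_command(
  targets=[
    [1, 0, 0.001, 0.04, 0],
    [1, 0, 0.001, 0.08, 0],
    [1, 0, 0.001, 0.11, 0],
    [1, 0, 0.001, 0.12, 0],
    [1, 0, 0.001, 0.12, 0],
    [1, 0, 0.001, 0.12, 0],
  ],
)

```text
time_s: 18.93
ee_pos: [645.9, -85.5, 18.8]
ee_rot: [178.6, 0.3, 97.8]
force: [-0.1, 0.4, -0.2]
gripper_width: 45.1
```

```bash
python3 go.py 646.2 -85.7 12.4 98
```

```text
t 18.93 pos [645.9 -85.5  18.8] [178.6   0.3  97.8] w 45.1 F [-0.1  0.4 -0.2] -> shift [-0.     0.     0.013] turn -0.005 rows 0.2
```

Emit:
arm_command(
  targets=[
    [1, 0, 0, 0.005, 0],
    [1, 0, 0, 0.009, 0],
    [1, 0, 0, 0.012, 0],
    [1, 0, 0, 0.013, 0],
    [1, 0, 0, 0.013, 0],
  ],
)

```text
time_s: 19.35
ee_pos: [646.1, -85.6, 12.5]
ee_rot: [178.6, 0.4, 97.8]
force: [-0.2, -0.2, 0.0]
gripper_width: 45.0
```

```bash
python3 go.py 646.2 -85.7 12.4 98
```

```text
t 19.35 pos [646.1 -85.6  12.5] [178.6   0.4  97.8] w 45.0 F [-0.2 -0.2  0. ] -> shift [-0.  0.  0.] turn -0.005 rows 0.0
```

Emit:
arm_command(
  targets=[
    [1, 0, 0, 0.001, 0],
    [0.45, 0, 0, 0.001, 0],
    [0.45, 0, 0, 0.001, 0],
    [0.32, 0, 0, 0.001, 0],
    [0.32, 0, 0, 0, 0],
    [0.32, 0, 0, -0.04, 0],
    [0.32, 0, 0, -0.12, 0],
    [0.32, 0, 0, -0.2, 0],
  ],
)

```text
time_s: 20.02
ee_pos: [642.2, -85.1, 111.8]
ee_rot: [178.8, 0.3, 97.8]
force: [1.8, -0.3, 0.1]
gripper_width: 61.9
```

Emit:
arm_command(
  targets=[
    [0.32, 0, 0, 0, 0],
    [0.32, 0, 0, 0, 0],
    [0.32, 0, 0, 0, 0],
  ],
)

```text
time_s: 20.27
ee_pos: [641.8, -85.1, 111.6]
ee_rot: [178.8, 0.3, 97.8]
force: [-0.8, -0.7, -0.8]
gripper_width: 62.2
```

```bash
python3 ring.py w10 12 1; python3 go.py 477.5 -363.5 120 98
```

```text
[641.8 -85.1 111.6] [178.8   0.3  97.8] 62.2
[328.3 244.6] [55.7 63.5] [647.1 -85.5  12. ]
[333.5 113.8] [50.8 53.7] [638.9  -4.   12. ]
[147.2 110.7] [  6.6 109.1] [528.2 -17.5  12. ]
[236.1 112.6] [ 74.8 141.8] [580.8 -11.3  12. ]
t 20.32 pos [641.3 -85.  110.6] [178.9   0.2  97.8] w 62.2 F [-0.5 -0.1 -1.2] -> shift [-0.508 -0.4   -0.024] turn -0.005 rows 7.8
```

View pics/w10.png

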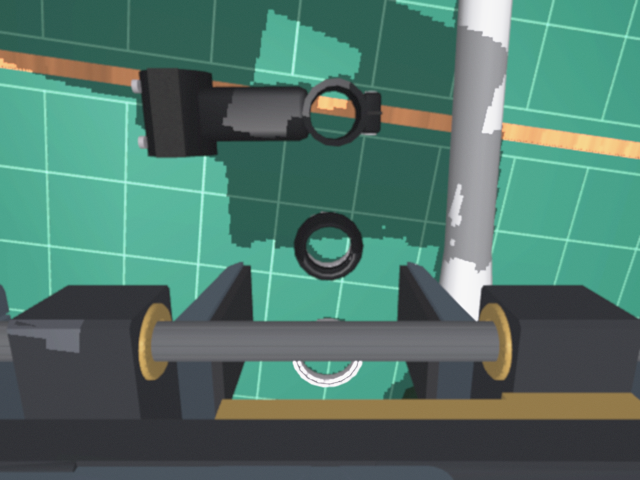

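The cover sits on the upper bearing at (328,245), centred to about 1 mm. Cap next.

Emit:
arm_command(
  targets=[
    [0.32, -0.508, -0.4, -0.024, 0],
    [0.32, -0.508, -0.4, -0.024, 0],
    [0.32, -0.508, -0.4, -0.024, 0],
    [0.32, -0.508, -0.4, -0.024, 0],
    [0.32, -0.508, -0.4, -0.024, 0],
    [0.32, -0.508, -0.4, -0.024, 0],
    [0.32, -0.508, -0.4, -0.024, 0],
    [0.32, -0.508, -0.4, -0.024, 0],
  ],
)

```text
time_s: 20.98
ee_pos: [474.6, -365.5, 118.1]
ee_rot: [179.1, 0.1, 97.7]
force: [0.5, 0.1, -1.0]
gripper_width: 62.1
```

Emit:
arm_command(
  targets=[
    [0.35, 0, 0, 0, 0],
    [0.35, 0, 0, 0, 0],
    [0.35, 0, 0, 0, 0],
  ],
)

```text
time_s: 21.23
ee_pos: [474.1, -364.7, 116.6]
ee_rot: [179.2, -0.0, 97.7]
force: [0.3, 0.0, 0.7]
gripper_width: 59.2
```

```bash
python3 ring.py w11 9 0; python3 go.py 477.5 -363.5 4 98
```

```text
[ 474.1 -364.7  116.6] [179.2  -0.   97.7] 59.2
[327.9 239.7] [52.8 52.9] [ 478.4 -363.5    9. ]
[455.8  74.7] [ 42.2 189.5] [ 541.9 -250.     9. ]
t 21.28 pos [ 474.7 -364.2  116.9] [179.2   0.   97.7] w 59.4 F [-0.   0.3  0.6] -> shift [0.001 0.003 0.226] turn -0.006 rows 2.7
```

View pics/w11.png

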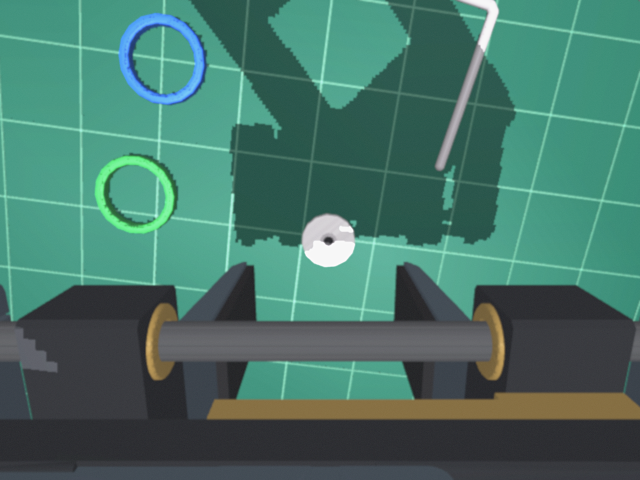

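The cap is at (328,240), world (478.4, -363.5), and the hex key is clear of the fingers.

Emit:
arm_command(
  targets=[
    [0.35, 0, 0.006, 0.06, 0],
    [0.35, 0, 0.006, 0.12, 0],
    [0.35, 0, 0.006, 0.17, 0],
    [0.35, 0, 0.006, 0.21, 0],
    [0.35, 0, 0.006, 0.222, 0],
    [0.35, 0, 0.006, 0.228, 0],
    [0.35, 0, 0.006, 0.228, 0],
    [0.35, 0, 0.006, 0.228, 0],
  ],
)

```text
time_s: 21.95
ee_pos: [480.4, -363.7, 4.2]
ee_rot: [179.1, 0.1, 97.8]
force: [0.3, 0.2, -0.1]
gripper_width: 59.5
```

Emit:
arm_command(
  targets=[
    [1, 0, 0, 0, 0],
    [1, 0, 0, 0, 0],
    [1, 0, 0, 0, 0],
    [1, 0, 0, 0, 0],
    [1, 0, 0, 0, 0],
    [1, 0, 0, 0, 0],
  ],
)

```text
time_s: 22.45
ee_pos: [480.6, -364.0, 4.8]
ee_rot: [179.0, 0.1, 97.8]
force: [-0.5, 0.2, 5.0]
gripper_width: 34.7
```

Emit:
arm_command(
  targets=[
    [1, 0, 0, -0.05, 0],
    [1, 0, 0, -0.12, 0],
    [1, 0, 0, -0.18, 0],
    [1, 0, 0, -0.2, 0],
    [1, 0, 0, -0.2, 0],
    [1, 0, 0, -0.2, 0],
  ],
)

```text
time_s: 22.95
ee_pos: [478.5, -363.8, 104.4]
ee_rot: [179.1, 0.1, 97.8]
force: [0.7, -0.6, -1.0]
gripper_width: 35.2
```

```bash
python3 - <<'E'
from h import *
grab("wrist","pics/w12.png")
E
python3 go.py 623.5 73.5 103 98
```

```text
t 23.0 pos [ 478.  -363.3  103.3] [179.1   0.   97.8] w 34.9 F [ 0.5 -0.1 -0. ] -> shift [0.826 0.406 0.006] turn -0.005 rows 11.0
```

View pics/w12.png

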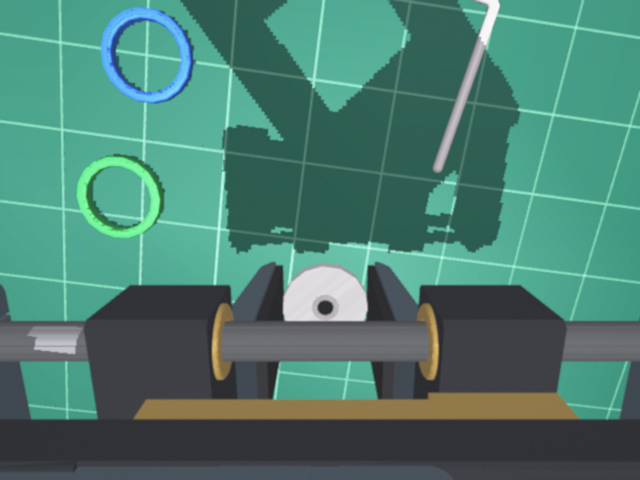

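The cap is held level. Now the long move at z of about 103, which clears the 40 mm stem.

Emit:
arm_command(
  targets=[
    [1, 0.826, 0.406, 0.006, 0],
    [1, 0.826, 0.406, 0.006, 0],
    [1, 0.826, 0.406, 0.006, 0],
    [1, 0.826, 0.406, 0.006, 0],
    [1, 0.826, 0.406, 0.006, 0],
    [1, 0.826, 0.406, 0.006, 0],
    [1, 0.826, 0.406, 0.006, 0],
    [1, 0.826, 0.406, 0.006, 0],
  ],
)

```text
time_s: 23.67
ee_pos: [582.2, -45.3, 101.1]
ee_rot: [179.4, -0.0, 97.8]
force: [1.7, -1.4, 0.2]
gripper_width: 35.1
```

```bash
python3 go.py 623.5 73.5 100 98
```

```text
t 23.67 pos [582.2 -45.3 101.1] [179.4  -0.   97.8] w 35.1 F [ 1.7 -1.4  0.2] -> shift [0.224 0.114 0.004] turn -0.005 rows 3.0
```

Emit:
arm_command(
  targets=[
    [1, 0.224, 0.114, 0, 0],
    [1, 0.224, 0.114, 0, 0],
    [1, 0.224, 0.114, 0, 0],
    [1, 0.224, 0.114, 0.004, 0],
    [1, 0.224, 0.114, 0.004, 0],
    [1, 0.224, 0.114, 0.004, 0],
  ],
)

```text
time_s: 24.17
ee_pos: [622.1, 73.0, 97.6]
ee_rot: [179.7, -0.0, 97.8]
force: [-0.5, -0.1, -0.2]
gripper_width: 34.9
```

```bash
python3 go.py 623.5 73.5 5.5 98
```

```text
t 24.17 pos [622.1  73.   97.6] [179.7  -0.   97.8] w 34.9 F [-0.5 -0.1 -0.2] -> shift [0.    0.002 0.184] turn -0.004 rows 2.2
```

Emit:
arm_command(
  targets=[
    [1, 0, 0.002, 0.05, 0],
    [1, 0, 0.002, 0.1, 0],
    [1, 0, 0.002, 0.14, 0],
    [1, 0, 0.002, 0.168, 0],
    [1, 0, 0.002, 0.179, 0],
    [1, 0, 0.002, 0.183, 0],
    [1, 0, 0.002, 0.183, 0],
    [1, 0, 0.002, 0.183, 0],
  ],
)

```text
time_s: 24.83
ee_pos: [624.2, 72.6, 6.9]
ee_rot: [179.6, -0.0, 97.8]
force: [0.4, 0.3, -0.0]
gripper_width: 35.0
```

```bash
python3 go.py 623.5 73.5 4.8 98
```

```text
t 24.83 pos [624.2  72.6   6.9] [179.6  -0.   97.8] w 35.0 F [ 0.4  0.3 -0. ] -> shift [ 0.002 -0.001  0.004] turn -0.005 rows 0.1
```

Emit:
arm_command(
  targets=[
    [1, 0.001, 0, 0.003, 0],
    [1, 0.001, 0, 0.005, 0],
    [1, 0.001, 0, 0.005, 0],
  ],
)

```text
time_s: 25.08
ee_pos: [624.5, 73.2, 5.0]
ee_rot: [179.5, -0.0, 97.8]
force: [0.2, 0.2, -0.7]
gripper_width: 35.1
```

Emit:
arm_command(
  targets=[
    [0.4, 0, 0, 0, 0],
    [0.4, 0, 0, 0, 0],
    [0.4, 0, 0, 0, 0],
    [0.4, 0, 0, 0, 0],
    [0.4, 0, 0, -0.06, 0],
    [0.4, 0, 0, -0.14, 0],
    [0.4, 0, 0, -0.22, 0],
    [0.4, 0, 0, -0.3, 0],
  ],
)

```text
time_s: 25.75
ee_pos: [622.8, 72.9, 156.4]
ee_rot: [179.6, -0.0, 97.8]
force: [0.9, 0.2, 0.6]
gripper_width: 54.4
```

```bash
python3 go.py 480 150 220 98
```

```text
t 25.75 pos [622.8  72.9 156.4] [179.6  -0.   97.8] w 54.4 F [0.9 0.2 0.6] -> shift [ 0.191 -0.261 -0.129] turn -0.005 rows 4.2
```

```bash
python3 go.py 640 -170 250 98
```

```text
t 25.75 pos [622.8  72.9 156.4] [179.6  -0.   97.8] w 54.4 F [0.9 0.2 0.6] -> shift [-0.486 -0.03  -0.188] turn -0.005 rows 6.3
```

Emit:
arm_command(
  targets=[
    [0.2, -0.05, 0, -0.188, 0],
    [0.2, -0.486, -0.03, -0.188, 0],
    [0.2, -0.486, -0.03, -0.188, 0],
    [0.2, -0.486, -0.03, -0.188, 0],
    [0.2, -0.486, -0.03, -0.188, 0],
    [0.2, -0.486, -0.03, -0.188, 0],
    [0.2, -0.486, -0.03, -0.188, 0],
    [0.2, -0.486, -0.03, -0.188, 0],
  ],
)

```text
time_s: 26.42
ee_pos: [640.6, -176.3, 251.6]
ee_rot: [179.4, 0.2, 97.4]
force: [-0.3, 0.6, 0.2]
gripper_width: 72.4
```

Emit:
arm_command(
  targets=[
    [0.2, 0, 0, 0, 0],
    [0.2, 0, 0, 0, 0],
    [0.2, 0, 0, 0, 0],
  ],
)

```text
time_s: 26.67
ee_pos: [640.4, -175.2, 251.2]
ee_rot: [179.5, 0.2, 97.5]
force: [-0.2, 0.1, -0.7]
gripper_width: 73.1
```

```bash
python3 ring.py w13 8 0; python3 ring.py w13b 12 1; python3 -c "
from h import *
grab('scene','pics/s2.png')"
```

```text
[ 640.4 -175.2  251.2] [179.5   0.2  97.5] 73.1
[203.9 248.3] [52.9 73. ] [ 529.2 -233.8    8. ]
[340.1 199.2] [52.1 52.7] [ 657.4 -167.     8. ]
[439.4 139.3] [ 41.5 329.8] [742.4 -98.4   8. ]
[ 640.5 -174.9  251.2] [179.5   0.2  97.5] 72.8
[341.5 112.5] [47.2 49.5] [647.3 -86.5  12. ]
[285.5  18.5] [ 42.3 168.3] [587.9 -15.4  12. ]
```

View pics/w13.png

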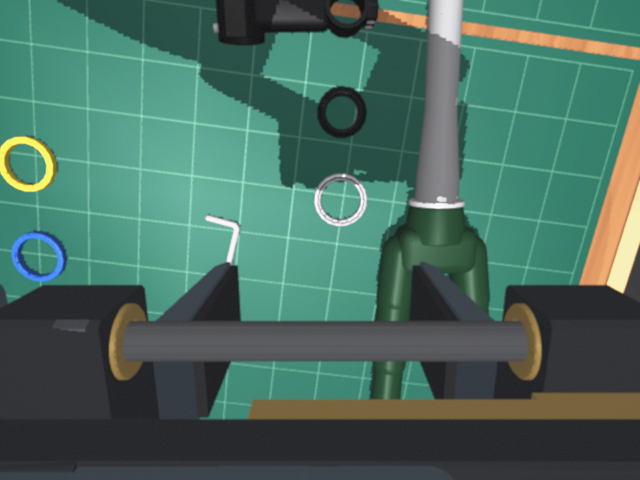

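View pics/s2.png

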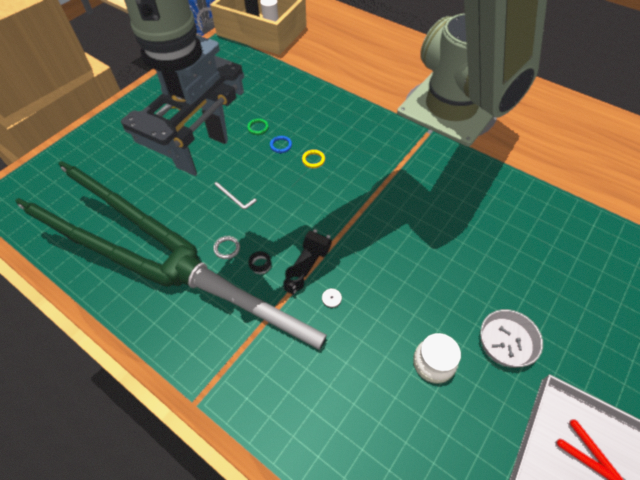

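The row is complete in the scene view: bearing (227,246), cover on bearing (260,262), bore (293,284), cap (332,298). The bystanders look unmoved. A numeric check in the fork frame follows.

Run:
```python
from h import *
s=env.state()
C=ray("wrist",(437,204),26,s)[:2]
im=cv2.imread("pics/w13.png");P=[]
for v in (20,50,80,110,140):
    h=cv2.cvtColor(im[v:v+1],cv2.COLOR_BGR2HSV)[0]; m=np.where(h[:,1]<40)[0]; m=m[(m>405)&(m<480)]
    P.append(((ray("wrist",(m.min(),v),26,s)+ray("wrist",(m.max(),v),26,s))/2)[:2])
P=np.array(P+[C]); q=P.mean(0);d=np.linalg.svd(P-q)[2][0];d*=np.sign(d[1]);y=np.array([-d[1],d[0]]);print(C,d)
o=C
for n,p in(("lower",ray("wrist",(340.1,199.2),8,s)),("cover",ray("wrist",(341.5,112.5),12,s)),("bore W",ray("wrist",(346,9),40,s)),("lower S",ray("scene",(227,246.3),6)),("cover S",ray("scene",(260,262),20)),("bore S",ray("scene",(293,283.5),40)),("cap S",ray("scene",(332,297.5),10)),("cap placed",np.array([624,73.2,0]))):
    r=p[:2]-o; print(n,p[:2].round(1),"fork x,y",(r@d).round(1),(r@y).round(1))
a=cv2.imread("pics/s2.png")[225:315,205:345]; cv2.imwrite("pics/c5.png",cv2.resize(a,None,fx=5.5,fy=5.5,interpolation=cv2.INTER_CUBIC))
```

```text
[ 747.27575914 -156.59092439] [-0.15617412  0.98772954]
lower [ 657.7 -166.7] fork x,y 4.0 90.0
cover [647.4 -86.5] fork x,y 84.8 87.7
bore W [638.5  -8. ] fork x,y 163.8 84.3
lower S [ 655.6 -165.4] fork x,y 5.6 91.9
cover S [649.6 -79.6] fork x,y 91.3 84.4
bore S [656.5   9.8] fork x,y 178.5 63.6
cap S [624.7  76.4] fork x,y 249.3 84.6
cap placed [624.   73.2] fork x,y 246.2 85.9
```

View pics/c5.png

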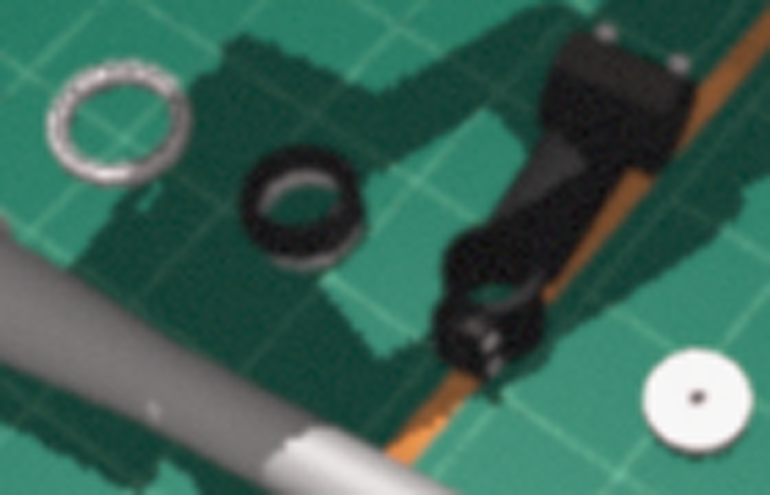

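Run:
```python
from h import *
print(ray("scene",(205+500/5.5,225+268/5.5),40))
print(env.job_done())
```

```text
[637.02400386   1.36579733  40.        ]
the job is handed in; nothing more can be done
None
```

I set out the headset row beside the steerer and handed it in at about 27 s of the 112 s allowed. The hand-in gives no verdict, so the figures below are my own measurements.

**Last checks, in the fork frame (x along the steerer, y out to the row):**

| Part | x (mm) | y (mm) | Measured by |
|---|---|---|---|
| Lower bearing | 4 | 90 | wrist camera |
| Upper bearing with dust cover | 85 | 88 | wrist camera (on the cover) |
| Stem bore | 164 | 84 | wrist camera |
| Top cap | 246 | 86 | gripper position at release |

- **Spacing:** The parts are about 80 mm apart, from 79 to 82 mm.
- **Dust cover:** It sat within about 1 mm of the upper bearing's centre, comparing wrist views before and after placing it.
- **Stem:** By gripper angle, it is within about 1° of square to the steerer. The parts look flat in the final pictures.
- **Left alone:** The tub, dish, hex key and coloured rings were never touched and look unmoved in the final scene view. The gripper finished clear of everything.

**Disagreements:**
- **Cameras:** The overhead camera read about 4–9 mm off in y compared with the other two, so I used the wrist and scene views.
- **Stem bore:** My first scene-view reading of the bore picked the clamp bolt by mistake. The corrected reading was about 7–9 mm from the gripper and wrist values along the row. If that reading is right, the stem spacings are about 88 and 73 mm, still inside the limits.

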